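Set sprung tweezers to a gauge gap on a rack slide

TASK

Using only its black handwheel, crank the slide clockwise, regrasping as often as needed, until the tweezer tips stand over the cross line of the gauge block. Then squeeze the two sprung blades at their finger pads, never pinching them shut, until the gap between the tips matches the 14 mm spacing of the block's two lengthwise lines. Hold that gap steady for two seconds and finish while still holding it, without letting go; leave the loose dies and the loupe alone.

Things in the scene. Friction and masses are not known exactly. Their poses are not given: they have to be found in the camera images.
- slide_base: Fixed grey base plate of the tweezer slide, 250 mm (its x) x 165 mm (y -90 to +75 mm) x 16 mm, with a steel rail on it; origin on the table under the plate's middle. Its z is up, its x is the direction in which the slide carries the tweezers towards the gauge block. The wheel axis stands at (-60, -45) mm and the tweezers' centre line runs along x at y = +35 mm.
- wheel_angle (a joint): Angle of the handwheel in rad, 0 at the start, growing clockwise seen from above; stops at -0.25 and 4.7. Rack and pinion: each rad clockwise moves the carriage and its tweezers 14 mm along the base's +x. Turning takes about 0.2 N m; it stays where it is left.
- wheel_rim_mid (a point): On the wheel's vertical axis, half-way up the rim of the black handwheel: a solid knurled disc 56 mm across, rim 14 mm high (7 mm above and below this point), 62 mm above the table. It can be gripped across the rim from above at any angle; 26 mm free height under the rim to the 29 mm high carriage plate on one side, more elsewhere; the metal hub stands 4 mm above the rim.
- handwheel: The black disc of the handwheel; origin on its axis at the top of the base plate (46 mm below wheel_rim_mid), z up.
- carriage: Sliding aluminium carriage plate with rack teeth and, just behind its origin (9 mm), an upright steel clamp (24 x 22 mm, top 72 mm above the table) holding the heel of the tweezers. Carries both blades. Origin 21 mm above the table on the tweezers' centre line; axes as the base's.
- tip_line (a point): Point of the carriage on the tweezers' centre line, 58 mm above the table, level with the tips along x (127.5 mm ahead of the heel).
- blade_left: Left (base +y) steel blade of the sprung tweezers, 12 mm high and 3 mm thick, hinged at the heel with a spring that opens it; origin at its heel, 58 mm above the table. Moves inward up to 0.15 rad.
- blade_right: Right (base -y) blade, mirror image of the left.
- pad_left (a point): Middle of the outer face of the left blade's ribbed finger pad (28 mm long, 15 mm high), 85 mm ahead of the heel, 58 mm above the table. Open, the two pads' outer faces are about 38 mm apart; with the tips 14 mm apart they are about 21 mm apart: the tip gap changes 1.5 mm for each mm at the pads. Pressing takes 2 to 3 N to start and about 7 N per blade at the 14 mm gap. 25 mm or more is free below the pads' lower edge, 50 mm or more beside them.
- pad_right (a point): The same point on the right blade.
- tip_left (a point): Inner face of the left blade's tip, 58 mm above the table. The distance between tip_left and tip_right is the tip gap: about 37 mm when open, 0 when pinched shut.
- tip_right (a point): Inner face of the right blade's tip.
- gauge_block: Fixed aluminium block 30 x 44 x 24 mm clamped on the rail ahead of the tweezers (somewhere different each time), with three dark lines on its top, 45 mm above the table, and a small black clamp screw at its right side. The tips pass 9 mm above it. Axes as the base's.
- gauge_cross (a point): On the block's top, where its cross line (along y) meets the tweezers' centre line. The two lengthwise lines (along x) run at y = +7 and -7 mm: 14 mm apart. At the start the cross line is 40 to 58 mm ahead of tip_line along x.
- press_die_2: Loose bystander: small round die 28 mm wide, 20 mm high, origin under its middle.
- press_die_4: Loose bystander: small round die 22 mm wide, 26 mm high, origin under its middle.
- press_die_6: Loose bystander: flat round die 36 mm wide, 10 mm high, origin under its middle.
- loupe: Loose bystander: black waisted eye loupe 35 mm wide, 39 mm high, origin under its middle.

How it is judged (in metres and radians):
On the way, in this order (a step that is already met when the one before it is completed fails the run):
1. the gripped handwheel has been turned at least 0.8 rad (value of joint wheel_angle above 0.8 rad and contact force between the fingers and handwheel above 1 N), for 0.05 s.
2. the tips, still wide open, stand within 3 mm of the cross line and the wheel has been let go (x of tip_line in the frame of gauge_cross between -0.003 and 0.003 m and distance between tip_left and tip_right above 0.028 m and contact force between the fingers and handwheel below 0.3 N), for 0.3 s.
3. the tip gap is held at 14 mm, plus or minus 3 mm, for 1.5 s (distance between tip_left and tip_right between 0.011 and 0.017 m and contact force between the fingers and blade_left above 1 N and contact force between the fingers and blade_right above 1 N), for 1.5 s.
At the end, for the whole second after the job is handed in: The fingers press both blades (more than 1 N each) and hold the tip gap steady at 14 mm, plus or minus 3 mm, with the tips within 3 mm of the gauge block's cross line along the slide (all of step 3 and x of tip_line in the frame of gauge_cross between -0.003 and 0.003 m and angular speed of each of blade_left, blade_right below 0.1 rad/s); the arm keeps its last pose, push and grip.
It fails at once if the tweezers are pinched to a tip gap under 5 mm (distance between tip_left and tip_right below 0.005 m).
It fails at once if the carriage or tweezers are pushed by the robot before the wheel has brought the tips near the cross line (more than 5 mm short) (contact force between the arm and carriage above 2 N and x of tip_line in the frame of gauge_cross below -0.005 m).
It fails at once if the carriage or tweezers are pushed by the fingers before the wheel has brought the tips near the cross line (more than 5 mm short) (contact force between the fingers and carriage above 2 N and x of tip_line in the frame of gauge_cross below -0.005 m).
It fails at once if a loose die or the loupe is moved by more than 15 mm (distance of any of press_die_2, press_die_4, press_die_6, loupe from where it was at the start of the episode above 0.015 m).
It also fails if it takes over 61 s, if anything falls off the work surface, if the arm or the gripper's body presses on something with over 40 N, if the wrist force passes 120 N, or if a joint passes its speed limit or range.

ROBOT

A 6-joint arm with a two-finger parallel gripper is mounted at the origin on a cart in front of the work surface, level with it; the furniture and walls round the work are solid. World frame = base frame: x ahead of the robot, y to its left, z up, the work surface at z = 0. Lengths are in mm, angles in rad, forces in N, time in s.
With the tool pointing down it reaches from about 375 to 975 mm from the base axis. Payload 3.8 kg.
Tool frame: the origin (TCP) lies midway between the tips of the shut fingers; the grasp point (between the pads) lies 19 mm behind it; z points along the fingers, y is the line along which they close (so a half turn about z gives the same grasp; the last joint's range is limited). The gripper opens to 85 mm and grips with 20 to 120 N. Pads are 22 mm wide; open, the fingers measure 114 mm over their backs; the gripper's body (76 mm by 85 mm) begins 54 mm behind the grasp point. The pads swing forward as they close: fully open they stand 13 mm farther back than shut.
Start: joints at [-1.179, 0.264, 1.604, -0, 1.274, -0.037], TCP at [280.645, -613.886, 231.28] pointing down, gripper open.
Joint ranges: [-2.63, 2.63], [-0.94, 2.18], [0.31, 2.57], [-1.31, 4.45], [0, 2.66], [-2.55, 2.55]. Speed limits (rad/s): [2.57, 2.57, 3.14, 3.14, 3.14, 3.14].

INTERFACE

Orientations are given as a rotation vector (axis times angle).
In Python, from workcell import r gives the robot as it stands.
- The arm moves only by the tool play_rows, never from a script. Its arguments are lists of equal length, an entry for each row: "dp": the shift along the tool's x, y, z in cm, a list of three; "turn": the turn, a rotation vector about the tool's x, y, z in degrees, a list of three. In form: {"dp": [[dx, dy, dz], ...], "turn": [[rx, ry, rz], ...]}. A call has exactly 8 rows; each row is the pose to reach, as a shift and turn from the pose commanded when the call began, along the tool's axes at that moment; what a row does not reach only later rows make up. A row lasts 1/8 s, in which the tool goes at most 62.5 mm and 10.7 degrees, less where a joint would pass 70% of its speed; a pose out of reach is approached as far as the arm can. A call with a gripper value outside its range is refused whole. "claw" is the opening, from 0 (shut) to 1 (fully open), set as the call begins (left out, the last holds). The fingers move at their own pace and stop on an object; "newtons" is the grip in N (left out, the last holds). Time passes only in rows, so rows that repeat a pose let the fingers close, or fill a call up. It gives the time, the measured TCP pose, the force, the opening and the grip force at its end, in the units of the state.
- r.observe(): the state, without advancing time (a new reading comes with each control period).
- r.camera(name): name is "scene" or "top" or "wrist"; returns a dict with "color" (420x560x3 uint8, blue, green, red), "range_z" (420x560 float32, mm along the optical axis (not along the pixel's ray), 0 where there is no reading), "vertical_fov" (degrees; the focal length in pixels is half the picture's height over the tangent of half this angle, whatever the lens; pixels are square), "cx", "cy" (the principal point, pixels), "view" (4x4, takes a point from world to camera coordinates). Camera axes: x right, y up, looking along -z (the intrinsics and any distortion apply to the point x, -y, -z); pixel columns grow to the right and rows downward; lengths in mm; the calibration is good to about 2 mm. A picture is of the moment at which its call begins.
- r.finish_job(): hands the job in; it is judged then, once.
The state is a dict: "t": time; "qpos": joint angles; "qvel": joint speeds; "joint_efforts": joint torques, N m; "eef_pos": TCP position; "tool_rot": TCP orientation; "contact_force": force on the tool from outside, world axes, zero at the start; "moment": the same for the moment, N m; "width": finger opening in mm; "grasp_force": force on a finger pad.
Only numpy, scipy, OpenCV 4.12 (cv2) and the standard library are available. Lean on these libraries where they do the work, as an engineer would, in place of code of your own. Each camera call takes 0.05 s, during which the arm holds its last target. There are 200 camera calls.

## Working session

There is one attempt and no reset: what is moved stays moved. The work goes in short steps, Python scripts to look and compute and a tool call to move; the robot and the scene stay as the last step left them, time stands still between calls to the robot, and variables do not carry over. Pictures are saved under pics/ and viewed, at most 13 in all, crops included, and the job is handed in when it is done.

Besides the shell and the picture viewer there is one more tool, called after "Emit:" by a JSON object that holds its "method" and its "body", one argument or row to a line. play_rows: Moves the arm, as the interface text tells. Its arguments: {"type":"object","properties":{"dp":{"type":"array","items":{"type":"array","items":{"type":"number"}}},"turn":{"type":"array","items":{"type":"array","items":{"type":"number"}}},"claw":{"type":"number"},"newtons":{"type":"number"}},"required":["dp","turn"]}

```bash
mkdir -p pics
cat > h.py <<'E'
from workcell import r
import numpy as np, cv2
from scipy.spatial.transform import Rotation as R
def snap(n,f):
    c=r.camera(n); cv2.imwrite('pics/'+f+'.png',c['color']); np.save(f+'.npy',c,allow_pickle=True); return c
def load(f): return np.load(f+'.npy',allow_pickle=True).item()
def px(c,u,v,z=None):
    h=c['color'].shape[0]; f=h/2/np.tan(np.radians(c['vertical_fov'])/2)
    d=np.array([(u-c['cx'])/f,-(v-c['cy'])/f,-1.])
    V=np.linalg.inv(c['view'])
    if z is None: 
        w=c['range_z'][int(v),int(u)]; return (V@np.r_[d*w,1])[:3]
    o=V[:3,3]; D=V[:3,:3]@d; return o+D*(z-o[2])/D[2]
def proj(c,p):
    h=c['color'].shape[0]; f=h/2/np.tan(np.radians(c['vertical_fov'])/2)
    q=c['view']@np.r_[p,1]; return c['cx']-f*q[0]/q[2], c['cy']+f*q[1]/q[2]
E
python3 - <<'E'
from h import *
a=snap('top','top0');b=snap('scene','sc0')
cv2.imwrite('pics/both.png',np.vstack([cv2.resize(a['color'],(800,600))]))
print(r.observe()); print([k for k in a],a['vertical_fov'],a['view'])
E
```

```text
{'t': 0.1, 'qpos': array([-1.17889402e+00,  2.64678891e-01,  1.60522567e+00,  1.09873457e-05,
        1.27372643e+00, -3.69446495e-02]), 'qvel': array([-0.0003151 , -0.00105255, -0.00194748,  0.00014527,  0.00108386,
        0.00141052]), 'joint_efforts': array([ 8.28764660e-04, -5.16708076e+01, -3.68590736e+01, -4.97930819e-05,
        6.33009797e-03, -1.62198063e-05]), 'eef_pos': array([ 280.40141384, -613.27560134,  230.09216755]), 'tool_rot': array([-3.06768661e+00, -6.68048836e-01,  5.48686026e-04]), 'contact_force': array([ 0.09789132, -0.70453219, -0.35100013]), 'moment': array([-0.00210419, -0.0473253 , -0.09454956]), 'grasp_force': 0.0, 'width': 85.57956497447954}
['color', 'range_z', 'vertical_fov', 'cx', 'cy', 'view'] 52.905501989379445 [[-2.27363939e-02 -9.99125300e-01  3.50954502e-02 -1.26259430e+01]
 [ 9.95489139e-01 -1.93913836e-02  9.28727575e-02 -5.27718592e+02]
 [-9.21109724e-02  3.70487311e-02  9.95059275e-01 -8.53887611e+02]
 [ 0.00000000e+00  0.00000000e+00  0.00000000e+00  1.00000000e+00]]
```

View pics/both.png

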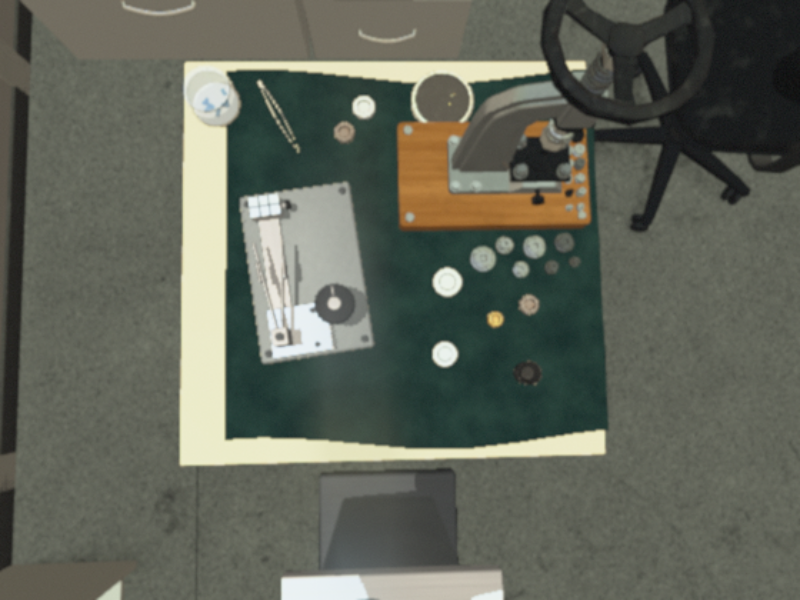

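View pics/sc0.png

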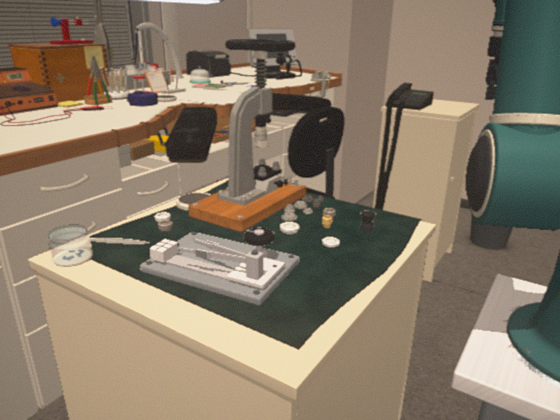

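The top view shows the slide plate, with corners at about (240,198), (348,183), (373,346) and (264,362) in the enlarged picture. The wheel is at (335,303) and the block at (266,206).

Run:
```python
from h import *
c=load('top0'); s=.7
P=[px(c,u*s,v*s,16) for u,v in [(240,198),(348,183),(373,346),(264,362)]]
for p in P: print(p.round(1))
xs=(P[0]-P[3]+P[1]-P[2])/2; ys=(P[0]-P[1]+P[3]-P[2])/2
print(np.linalg.norm(xs),np.linalg.norm(ys),np.degrees(np.arctan2(xs[1],xs[0])),np.degrees(np.arctan2(-ys[0],ys[1])))
print('wheel',px(c,335*s,303*s,69),'block',px(c,266*s,206*s,45))
a=np.arctan2(xs[1],xs[0]);o=np.mean(P,0); X=np.array([np.cos(a),np.sin(a),0]);Y=np.array([-X[1],X[0],0]);o=o+7.5*Y
print('origin',o,'wheel from plate',o-60*X-45*Y)
ob=r.observe(); M=R.from_rotvec(ob['tool_rot']).as_matrix();print(M)
w=r.camera('wrist');print(np.linalg.inv(w['view']),w['cx'],w['cy'])
```

```text
[699.5 213.3  16. ]
[720.4  53.2  16. ]
[476.   20.3  16. ]
[456.3 178.4  16. ]
246.17961765651398 160.40538347937965 7.924727963006243 7.277017763641251
wheel [534.62291867  70.84204554  69.        ] block [679.0189305  169.58724066  45.        ]
origin [587.03993941 123.70202595  16.        ] wheel from plate [533.81717726  70.85945231  16.        ]
[[ 9.09447191e-01  4.15818729e-01 -7.68827037e-04]
 [ 4.15819431e-01 -9.09445236e-01  1.88781033e-03]
 [ 8.57808092e-05 -2.03655703e-03 -9.99997923e-01]]
[[ 4.16943683e-01  8.61048612e-01  2.91124118e-01  3.54187373e+02]
 [-9.08928866e-01  3.95860287e-01  1.30931091e-01 -5.78974540e+02]
 [-2.50644228e-03 -3.19202006e-01  9.47683384e-01  3.73622415e+02]
 [ 0.00000000e+00  0.00000000e+00  0.00000000e+00  1.00000000e+00]] 276.51222485230124 208.30728294561024
```

Emit:
{"method": "play_rows", "body": {
  "dp": [
    [4, -3.6, 0],
    [8, -7.2, 0],
    [12, -10.8, 0],
    [16, -14.4, 0],
    [20, -18, 0],
    [24, -21.6, 0],
    [28, -25.2, 0],
    [32, -28.8, 0]
  ],
  "turn": [
    [0, 0, -9],
    [0, 0, -18],
    [0, 0, -27],
    [0, 0, -36],
    [0, 0, -45],
    [0, 0, -54],
    [0, 0, -63],
    [0, 0, -72]
  ],
  "claw": 1
}}

```text
t: 1.15
eef_pos: [452.2, -217.2, 231.1]
tool_rot: [2.085, 2.35, 0.0]
contact_force: [1.5, -0.3, -0.0]
width: 85.8
grasp_force: 0.0
```

```bash
cat >> h.py <<'E'
def to(x,y,z,yaw):
    o=r.observe(); M=R.from_rotvec(o['tool_rot']); a=np.radians(yaw)
    T=R.from_matrix(np.array([[np.cos(a),np.sin(a),0],[np.sin(a),-np.cos(a),0],[0,0,-1]]).astype(float))
    m=M.as_matrix()
    print('t',round(o['t'],2),'pos',o['eef_pos'].round(1),'yawx',np.degrees(np.arctan2(m[1,0],m[0,0])).round(1),'q',o['qpos'].round(2),'w',round(o['width'],1),'F',o['contact_force'].round(1))
    print('dp',(m.T@(np.array([x,y,z])-o['eef_pos'])/10).round(2),'turn',np.degrees((M.inv()*T).as_rotvec()).round(1))
E
python3 -c "
from h import *
to(580,80,230,97.6)"
```

```text
t 1.15 pos [ 452.2 -217.2  231.1] yawx 96.9 q [-0.5  -0.07  1.97  0.    1.24 -0.62] w 85.8 F [ 1.5 -0.3 -0. ]
dp [27.98 16.24  0.11] turn [ 0.  -0.  -0.7]
```

Emit:
{"method": "play_rows", "body": {
  "dp": [
    [4, 2.3, 0],
    [8, 4.6, 0],
    [12, 6.9, 0],
    [16, 9.2, 0],
    [20, 11.5, 0],
    [24, 13.8, 0],
    [28, 16.2, 0],
    [28, 16.2, 0]
  ],
  "turn": [
    [0, 0, -1],
    [0, 0, -1],
    [0, 0, -1],
    [0, 0, -1],
    [0, 0, -1],
    [0, 0, -1],
    [0, 0, -1],
    [0, 0, -1]
  ]
}}

```text
t: 2.15
eef_pos: [581.4, 80.5, 230.8]
tool_rot: [-2.065, -2.367, -0.0]
contact_force: [0.4, -0.2, 0.4]
width: 85.1
grasp_force: 0.0
```

```bash
python3 -c "
from h import *
c=snap('wrist','w1'); cv2.imwrite('pics/w1b.png',cv2.resize(c['color'],(800,600),interpolation=cv2.INTER_CUBIC)); print(c['vertical_fov'])
to(534,71,150,222)"
```

```text
61.217603177147275
t 2.2 pos [580.7  79.  230.7] yawx 97.7 q [ 0.09  0.1   1.8  -0.    1.25 -0.04] w 85.4 F [-0.2 -0.4 -0.7]
dp [-0.16 -4.73  8.07] turn [-1.000e-01 -1.000e-01 -1.243e+02]
```

View pics/w1b.png

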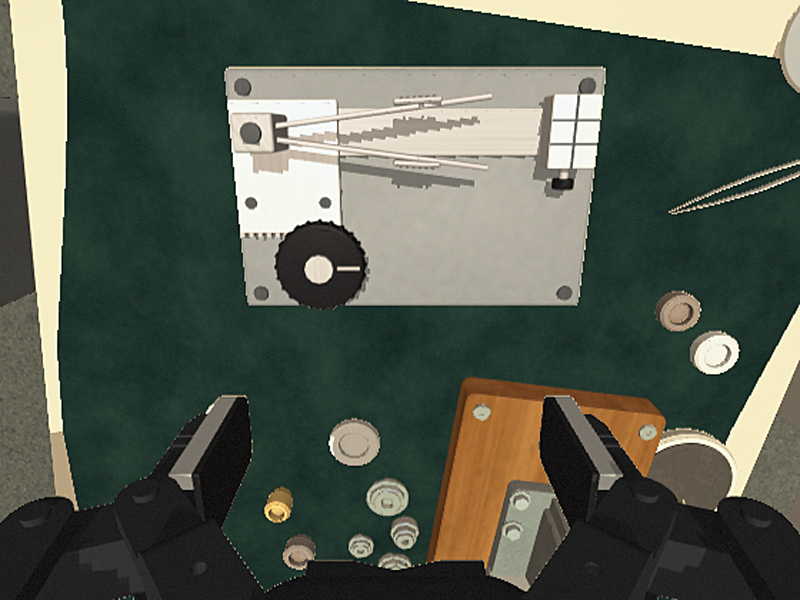

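The wrist view shows the wheel hub at (319,269), the tip ends at (491,97) and (488,168), and the cross line running from (577,95) to (573,168).

Run:
```python
from h import *
c=load('w1'); s=.7
g=lambda u,v,z: px(c,u*s,v*s,z)
P=[g(227,68,16),g(605,68,16),g(579,305,16),g(248,305,16)]
xs=(P[1]-P[0]+P[2]-P[3])/2; print(np.linalg.norm(xs),np.linalg.norm(P[0]-P[3]))
a=np.arctan2(xs[1],xs[0]); print('yaw',np.degrees(a))
X=np.array([np.cos(a),np.sin(a),0]);Y=np.array([-X[1],X[0],0])
o=np.mean(P,0)+7.5*Y
for n,(u,v,z) in dict(hub=(319,269,73),tl=(491,97,60),tr=(488,168,60),cr1=(577,95,45),cr2=(573,168,45),clamp=(250,131,72)).items():
    p=g(u,v,z); print(n,p.round(1),'base',((p-o)@X).round(1),((p-o)@Y).round(1), px(c,u*s,v*s).round(1))
print('o',o,'wheel',o-60*X-45*Y)
```

```text
246.31766689679353 162.59787686530169
yaw 7.856645444908501
hub [534.1  74.   73. ] base -60.5 -45.2 [534.3  74.4  74.6]
tl [621.8 186.2  60. ] base 41.7 54.0 [621.1 185.9  64.5]
tr [627.8 146.9  60. ] base 42.3 14.2 [627.5 147.   61.8]
cr1 [675.6 195.6  45. ] base 96.2 55.9 [675.5 195.6  45.1]
cr2 [683.8 153.5  45. ] base 98.6 13.1 [684.  153.5  44.4]
clamp [488.1 149.   72. ] base -95.9 35.5 [489.3 149.2  76.7]
o [587.90288398 127.02942017  16.        ] wheel [534.61736848  74.25012652  16.        ]
```

Emit:
{"method": "play_rows", "body": {
  "dp": [
    [0, -0.6, 1.5],
    [0, -1.2, 3],
    [0, -1.8, 4.5],
    [0, -2.4, 6],
    [0, -3, 7.5],
    [0, -3.6, 9],
    [0, -4.2, 11],
    [0, -4.7, 12]
  ],
  "turn": [
    [0, 0, -10],
    [0, 0, -20],
    [0, 0, -30],
    [0, 0, -40],
    [0, 0, -50],
    [0, 0, -60],
    [0, 0, -70],
    [0, 0, -80]
  ],
  "claw": 1
}}

```text
t: 3.2
eef_pos: [532.5, 70.0, 109.9]
tool_rot: [-0.06, -3.139, 0.001]
contact_force: [-0.2, -0.1, -0.0]
width: 85.6
grasp_force: 0.0
```

```bash
python3 -c "
from h import *
to(534.2,73,43,223)"
```

```text
t 3.2 pos [532.5  70.  109.9] yawx 177.8 q [ 0.08  0.12  2.02 -0.    1.01 -1.45] w 85.6 F [-0.2 -0.1 -0. ]
dp [-0.18  0.31  6.69] turn [  0.   -0.2 -45.2]
```

Emit:
{"method": "play_rows", "body": {
  "dp": [
    [-0.1, 0.2, 0],
    [-0.2, 0.3, 0],
    [-0.2, 0.3, 1],
    [-0.2, 0.3, 2.5],
    [-0.2, 0.3, 4],
    [-0.2, 0.3, 5.5],
    [-0.2, 0.3, 6.7],
    [-0.2, 0.3, 6.7]
  ],
  "turn": [
    [0, 0, -9],
    [0, 0, -18],
    [0, 0, -27],
    [0, 0, -36],
    [0, 0, -45],
    [0, 0, -45],
    [0, 0, -45],
    [0, 0, -45]
  ]
}}

```text
t: 4.2
eef_pos: [535.2, 74.1, 43.0]
tool_rot: [1.137, -2.926, -0.001]
contact_force: [-0.3, -0.4, 1.0]
width: 85.1
grasp_force: 0.0
```

```bash
python3 -c "
from h import *
snap('wrist','w2')
to(534.2,73,43,223)"
```

```text
t 4.25 pos [535.9  74.3  43.8] yawx -137.5 q [ 0.09  0.21  2.05 -0.    0.88 -2.22] w 85.3 F [0.4 0.3 0.6]
dp [0.21 0.02 0.08] turn [ 0.  -0.1 -0.5]
```

View pics/w2.png

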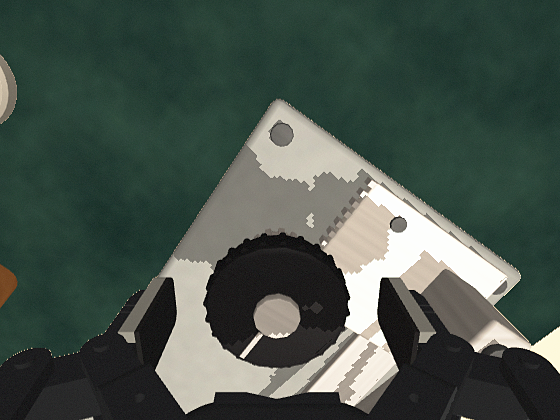

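The wheel is centred between the pads: hub at column 277, pads at columns 165 and 385. I'll close now.

Emit:
{"method": "play_rows", "body": {
  "dp": [
    [0, 0, 0],
    [0, 0, 0],
    [0, 0, 0],
    [0, 0, 0],
    [0, 0, 0],
    [0, 0, 0],
    [0, 0, 0],
    [0, 0, 0]
  ],
  "turn": [
    [0, 0, 0],
    [0, 0, 0],
    [0, 0, 0],
    [0, 0, 0],
    [0, 0, 0],
    [0, 0, 0],
    [0, 0, 0],
    [0, 0, 0]
  ],
  "claw": 0.5,
  "newtons": 50
}}

```text
t: 5.25
eef_pos: [536.6, 75.2, 45.5]
tool_rot: [-1.139, 2.927, 0.001]
contact_force: [-3.0, 2.6, 5.1]
width: 54.4
grasp_force: 52.4
```

Emit:
{"method": "play_rows", "body": {
  "dp": [
    [0, 0, 0],
    [0, 0, 0],
    [0, 0, 0],
    [0, 0, 0],
    [0, 0, 0],
    [0, 0, 0],
    [0, 0, 0],
    [0, 0, 0]
  ],
  "turn": [
    [0, 0, 8],
    [0, 0, 16],
    [0, 0, 24],
    [0, 0, 32],
    [0, 0, 40],
    [0, 0, 48],
    [0, 0, 56],
    [0, 0, 64]
  ]
}}

```text
t: 6.25
eef_pos: [536.9, 72.8, 45.4]
tool_rot: [0.588, 3.084, -0.004]
contact_force: [-1.1, -7.1, 5.1]
width: 54.2
grasp_force: 52.5
```

Emit:
{"method": "play_rows", "body": {
  "dp": [
    [0, 0, 0],
    [0, 0, 0],
    [0, 0, 0],
    [0, 0, 0],
    [0, 0, 0],
    [0, 0, 0],
    [0, 0, 0],
    [0, 0, 0]
  ],
  "turn": [
    [0, 0, 8],
    [0, 0, 16],
    [0, 0, 24],
    [0, 0, 32],
    [0, 0, 40],
    [0, 0, 48],
    [0, 0, 56],
    [0, 0, 64]
  ]
}}

```text
t: 7.25
eef_pos: [535.0, 71.4, 45.4]
tool_rot: [2.133, 2.305, -0.01]
contact_force: [-8.3, -11.7, 12.2]
width: 54.4
grasp_force: 52.9
```

```bash
python3 -c "
from h import *
snap('wrist','w3')
to(534.2,73,43,223)"
```

```text
t 7.3 pos [534.9  71.4  45.3] yawx 94.2 q [ 0.09  0.2   2.05 -0.01  0.89  0.02] w 53.9 F [ -7.5 -12.1  10.8]
dp [ 0.16 -0.06  0.23] turn [-4.000e-01 -1.000e-01 -1.288e+02]
```

View pics/w3.png

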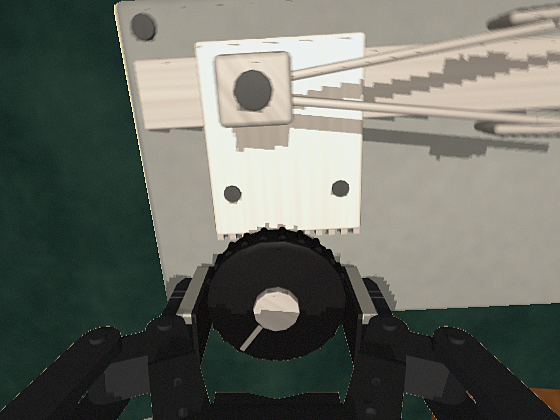

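No slip: the wheel mark keeps its place in the gripper, and the clamp has moved ahead to (252,90).

```bash
python3 -c "
from h import *
c=load('w3'); a=np.radians(7.9);X=np.array([np.cos(a),np.sin(a),0])
print((px(c,252,90,72)-[587.9,127,0])@X)"
```

```text
-63.7132677700748
```

Emit:
{"method": "play_rows", "body": {
  "dp": [
    [0, 0, 0],
    [0, 0, 0],
    [0, 0, 0],
    [0, 0, 0],
    [0, 0, 0],
    [0, 0, 0],
    [0, 0, 0],
    [0, 0, 0]
  ],
  "turn": [
    [0, 0, 9],
    [0, 0, 18],
    [0, 0, 27],
    [0, 0, 36],
    [0, 0, 45],
    [0, 0, 54],
    [0, 0, 63],
    [0, 0, 72]
  ]
}}

```text
t: 8.3
eef_pos: [532.6, 72.8, 45.3]
tool_rot: [3.081, 0.608, -0.014]
contact_force: [-15.4, -6.7, 17.2]
width: 54.2
grasp_force: 53.6
```

Emit:
{"method": "play_rows", "body": {
  "dp": [
    [0, 0, 0],
    [0, 0, 0],
    [0, 0, 0],
    [0, 0, 0],
    [0, 0, 0],
    [0, 0, 0],
    [0, 0, 0],
    [0, 0, 0]
  ],
  "turn": [
    [0, 0, 8],
    [0, 0, 16],
    [0, 0, 23],
    [0, 0, 23],
    [0, 0, 23],
    [0, 0, 23],
    [0, 0, 23],
    [0, 0, 23]
  ]
}}

```text
t: 9.3
eef_pos: [532.4, 73.7, 45.3]
tool_rot: [3.14, -0.013, -0.013]
contact_force: [-13.8, -4.3, 18.4]
width: 54.0
grasp_force: 53.6
```

```bash
python3 -c "
from h import *
c=snap('wrist','w4')
to(534.2,73,43,223)"
```

```text
t 9.35 pos [532.5  73.7  45.3] yawx -0.5 q [ 0.09  0.2   2.06 -0.    0.89  1.67] w 54.7 F [-14.6  -4.   17.7]
dp [0.18 0.07 0.23] turn [6.000e-01 1.000e-01 1.365e+02]
```

View pics/w4.png

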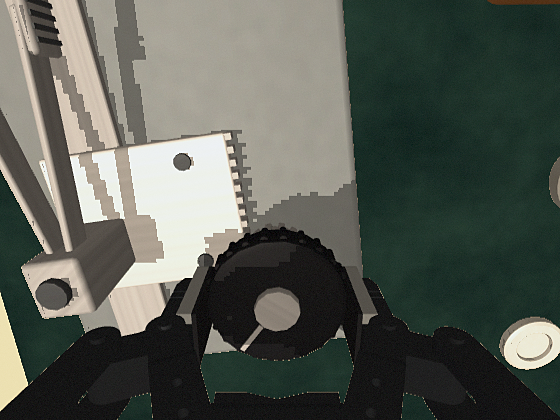

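The wheel still hasn't slipped. It has turned 223° in all (about 54.5 mm), so I'll let go and rise to look.

Emit:
{"method": "play_rows", "body": {
  "dp": [
    [0, 0, 0],
    [0, 0, 0],
    [0, 0, 0],
    [0, 0, 0],
    [0, 0, 0],
    [0, 0, -2],
    [0, 0, -4],
    [0, 0, -7]
  ],
  "turn": [
    [0, 0, 0],
    [0, 0, 0],
    [0, 0, 0],
    [0, 0, 0],
    [0, 0, 0],
    [0, 0, 0],
    [0, 0, 0],
    [0, 0, 0]
  ],
  "claw": 0.95
}}

```text
t: 10.35
eef_pos: [535.4, 74.4, 113.9]
tool_rot: [3.141, -0.012, -0.004]
contact_force: [1.2, -0.2, 0.6]
width: 80.9
grasp_force: 0.0
```

```bash
python3 -c "
from h import *
a=np.radians(7.9);X=np.array([np.cos(a),np.sin(a),0]);Y=np.array([-X[1],X[0],0])
p=np.array([587.9,127,0])+55*X+35*Y; print(p)
to(p[0],p[1],130,7.9)"
```

```text
[637.56746137 169.22728125   0.        ]
t 10.35 pos [535.4  74.4 113.9] yawx -0.4 q [ 0.09  0.12  2.01 -0.    1.02  1.67] w 80.9 F [ 1.2 -0.2  0.6]
dp [10.14 -9.56 -1.63] turn [ 0.   0.1 -8.3]
```

Emit:
{"method": "play_rows", "body": {
  "dp": [
    [1, -1, -1.6],
    [3, -3, -1.6],
    [5, -5, -1.6],
    [7, -7, -1.6],
    [9, -8.5, -1.6],
    [10.1, -9.6, -1.6],
    [10.1, -9.6, -1.6],
    [10.1, -9.6, -1.6]
  ],
  "turn": [
    [0, 0, -2],
    [0, 0, -4],
    [0, 0, -6],
    [0, 0, -8],
    [0, 0, -8],
    [0, 0, -8],
    [0, 0, -8],
    [0, 0, -8]
  ],
  "claw": 1
}}

```text
t: 11.35
eef_pos: [637.4, 169.5, 129.8]
tool_rot: [3.134, 0.208, -0.002]
contact_force: [-0.2, 0.1, -0.1]
width: 85.2
grasp_force: 0.0
```

```bash
python3 -c "
from h import *
c=snap('wrist','w5'); cv2.imwrite('pics/w5b.png',cv2.resize(c['color'],(800,600),interpolation=cv2.INTER_CUBIC))
to(640,169,43,7.9)"
```

```text
t 11.4 pos [637.3 169.3 130. ] yawx 7.6 q [ 0.22  0.31  1.74 -0.    1.09  1.66] w 85.0 F [-0.4 -0.1  0.3]
dp [0.27 0.06 8.7 ] turn [ 0.   0.1 -0.3]
```

View pics/w5b.png

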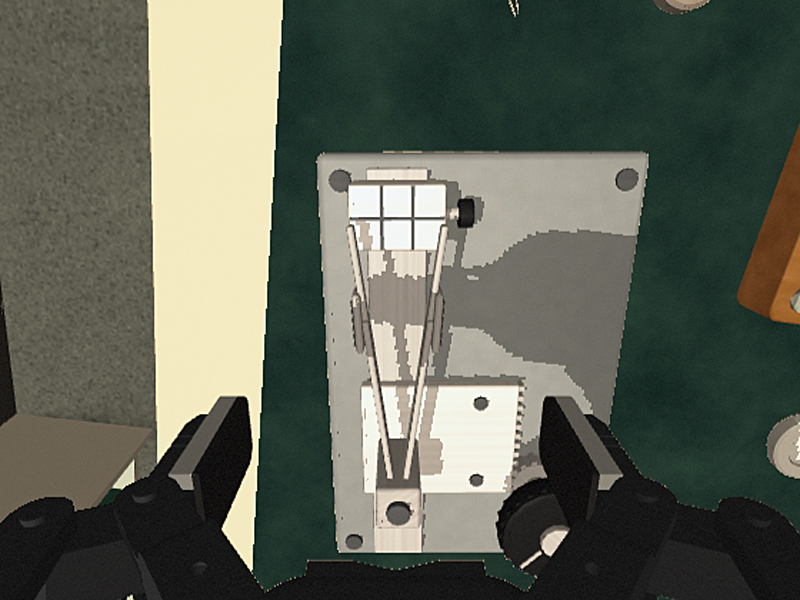

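The tips are at (351,226) and (444,226). The cross line runs at rows 217–219, and the pads sit at about (359,322) and (437,322).

Run:
```python
from h import *
c=load('w5'); s=.7
cv2.imwrite('pics/w5c.png',cv2.resize(c['color'][120:250,225:345],(720,780),interpolation=cv2.INTER_CUBIC)[0:600])
a=np.radians(7.9);X=np.array([np.cos(a),np.sin(a),0]);Y=np.array([-X[1],X[0],0]);o=np.array([587.9,127,0])
V=np.linalg.inv(c['view']);print('cam',((V[:3,3]-o)@X,(V[:3,3]-o)@Y,V[2,3]))
for n,u,v,z in [('tl',351,226,58),('tl',351,226,64),('tr',444,226,58),('tr',444,226,64),('c',365,218,45),('c',430,219,45),('pl',359,322,58),('pr',437,322,58),('hub',398,513,72)]:
    p=px(c,u*s,v*s,z);print(n,z,((p-o)@X).round(1),((p-o)@Y).round(1),p.round(1))
```

```text
cam (np.float64(136.21829624226316), np.float64(35.31567596663211), np.float64(273.2655209504505))
tl 58 95.7 54.4 [675.3 194.   58. ]
tl 64 96.9 53.9 [676.5 193.7  64. ]
tr 58 95.6 14.6 [680.6 154.6  58. ]
tr 64 96.7 15.2 [681.6 155.3  64. ]
c 45 96.9 49.1 [677.1 189.   45. ]
c 45 96.3 19.8 [680.6 159.8  45. ]
pl 58 51.7 52.2 [631.9 185.8  58. ]
pr 58 51.5 16.6 [636.6 150.5  58. ]
hub 72 -43.2 34.7 [540.3 155.4  72. ]
```

View pics/w5c.png

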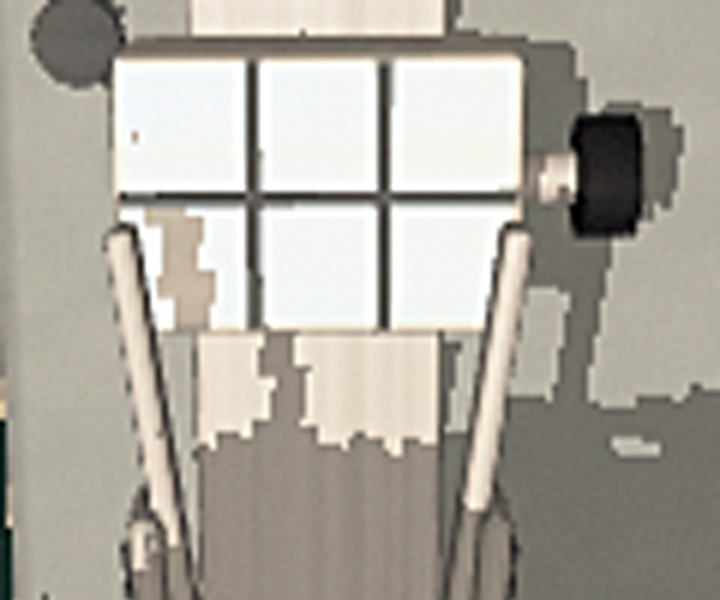

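```bash
python3 -c "
from h import *
to(635.7,168.5,38,7.9)"
```

```text
t 11.4 pos [637.3 169.3 130. ] yawx 7.6 q [ 0.22  0.31  1.74 -0.    1.09  1.66] w 85.0 F [-0.4 -0.1  0.3]
dp [-0.16  0.05  9.2 ] turn [ 0.   0.1 -0.3]
```

Emit:
{"method": "play_rows", "body": {
  "dp": [
    [-0.1, 0, 1],
    [-0.2, 0.1, 3],
    [-0.2, 0.1, 5],
    [-0.2, 0.1, 6.5],
    [-0.2, 0.1, 8],
    [-0.2, 0.1, 9.2],
    [-0.2, 0.1, 9.2],
    [-0.2, 0.1, 9.2]
  ],
  "turn": [
    [0, 0, 0],
    [0, 0, 0],
    [0, 0, 0],
    [0, 0, 0],
    [0, 0, 0],
    [0, 0, 0],
    [0, 0, 0],
    [0, 0, 0]
  ]
}}

```text
t: 12.4
eef_pos: [636.8, 168.6, 38.7]
tool_rot: [-3.135, -0.207, -0.001]
contact_force: [0.2, 0.0, -0.6]
width: 85.3
grasp_force: 0.0
```

Emit:
{"method": "play_rows", "body": {
  "dp": [
    [0, 0, 0],
    [0, 0, 0],
    [0, 0, 0],
    [0, 0, 0],
    [0, 0, 0],
    [0, 0, 0],
    [0, 0, 0],
    [0, 0, 0]
  ],
  "turn": [
    [0, 0, 0],
    [0, 0, 0],
    [0, 0, 0],
    [0, 0, 0],
    [0, 0, 0],
    [0, 0, 0],
    [0, 0, 0],
    [0, 0, 0]
  ],
  "claw": 0.5,
  "newtons": 20
}}

```text
t: 13.4
eef_pos: [636.2, 168.5, 38.2]
tool_rot: [-3.135, -0.207, 0.0]
contact_force: [-0.3, -0.2, -0.6]
width: 42.4
grasp_force: 0.0
```

Emit:
{"method": "play_rows", "body": {
  "dp": [
    [0, 0, 0],
    [0, 0, 0],
    [0, 0, 0],
    [0, 0, 0],
    [0, 0, 0],
    [0, 0, 0],
    [0, 0, 0],
    [0, 0, 0]
  ],
  "turn": [
    [0, 0, 0],
    [0, 0, 0],
    [0, 0, 0],
    [0, 0, 0],
    [0, 0, 0],
    [0, 0, 0],
    [0, 0, 0],
    [0, 0, 0]
  ],
  "claw": 0.35
}}

```text
t: 14.4
eef_pos: [636.9, 168.5, 38.9]
tool_rot: [-3.135, -0.207, -0.002]
contact_force: [0.6, -0.1, 4.4]
width: 30.0
grasp_force: 4.8
```

```bash
python3 -c "
from h import *
c=snap('wrist','w6')
to(635.7,168.5,38,7.9)"
```

```text
t 14.45 pos [636.9 168.6  38.9] yawx 7.6 q [ 0.22  0.41  1.8  -0.    0.94  1.66] w 29.9 F [ 0.8 -1.2  4.6]
dp [-0.12 -0.01  0.09] turn [-0.  -0.1 -0.3]
```

View pics/w6.png

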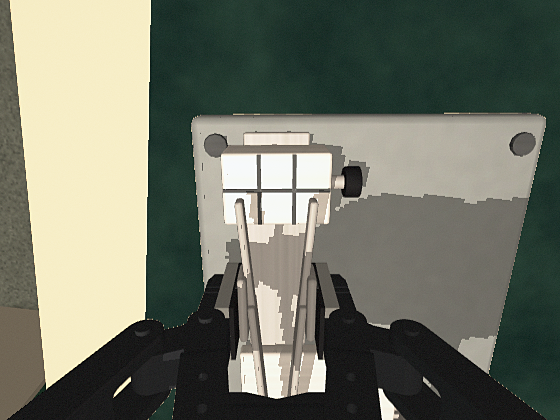

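The fingers are on both blades symmetrically, at a width of 30 mm. I'll close further in steps.

Emit:
{"method": "play_rows", "body": {
  "dp": [
    [0, 0, 0],
    [0, 0, 0],
    [0, 0, 0],
    [0, 0, 0],
    [0, 0, 0],
    [0, 0, 0],
    [0, 0, 0],
    [0, 0, 0]
  ],
  "turn": [
    [0, 0, 0],
    [0, 0, 0],
    [0, 0, 0],
    [0, 0, 0],
    [0, 0, 0],
    [0, 0, 0],
    [0, 0, 0],
    [0, 0, 0]
  ],
  "claw": 0.26
}}

```text
t: 15.45
eef_pos: [637.4, 168.8, 39.4]
tool_rot: [-3.134, -0.207, -0.004]
contact_force: [1.9, -1.1, 6.9]
width: 22.4
grasp_force: 7.9
```

```bash
python3 -c "
from h import *
c=snap('wrist','w7')
cv2.imwrite('pics/w7c.png',cv2.resize(c['color'][130:250,200:350],(750,600),interpolation=cv2.INTER_CUBIC))
to(635.7,168.5,38,7.9)"
```

```text
t 15.5 pos [637.3 168.8  39.3] yawx 7.6 q [0.22 0.41 1.8  0.   0.94 1.66] w 22.4 F [ 1.4 -0.1  5.5]
dp [-0.17  0.    0.13] turn [-0.  -0.1 -0.3]
```

View pics/w7c.png

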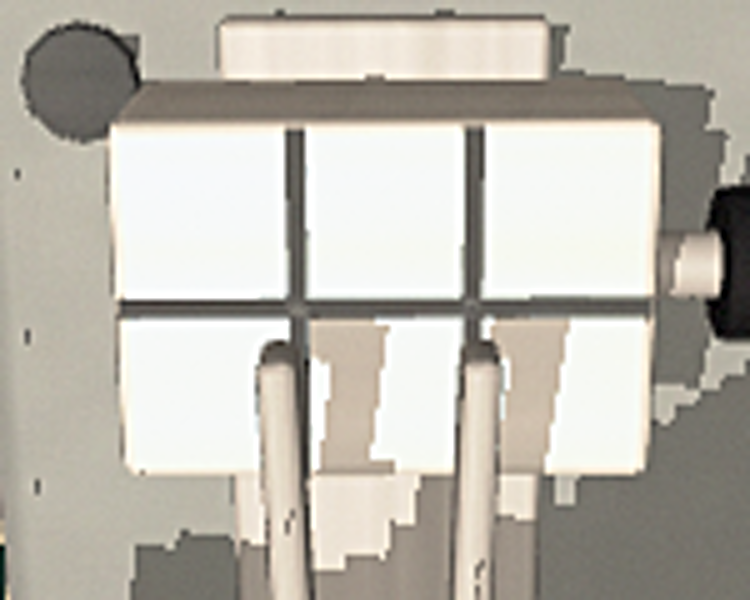

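Run:
```python
from h import *
def g(c,pts,z):
    p=[px(c,u,v,z) for u,v in pts]; return round(float(np.linalg.norm((p[0]-p[1])[:2])),2)
c7=load('w7');c6=load('w6');c5=load('w5')
t7=[(200+277/5,130+352/5),(200+481/5,130+352/5)]
t5=[(225+121/6,120+232/6),(225+516/6,120+232/6)]
t6=[(239,200),(314,200)]
for z in (58,61,64): print(z,[g(c,t,z)-3 for c,t in ((c5,t5),(c6,t6),(c7,t7))])
l7=[(200+296/5,130+308/5),(200+472/5,130+308/5)];print('lines',g(c7,l7,45), [px(c7,*l7[0],45),px(c7,*t7[0],62)])
for c,t in ((c5,t5),(c6,t6),(c7,t7)):
    print([c['range_z'][int(v)+1:int(v)+8,int(u)-1:int(u)+2].min(1).round(1).tolist() for u,v in t], [px(c,int(u),int(v)+4)[2].round(1) for u,v in t])
a=np.radians(7.9);X=np.array([np.cos(a),np.sin(a),0])
for z in(52,58,64): print('tip x end',z,(px(c7,257,130+342/5,z)-px(c7,277,130+308/5,45))@X,(px(c5,225+121/6,120+225/6,z)-px(c5,285,120+197/6,45))@X)
```

```text
58 [37.24, 24.55, 12.05]
61 [36.68, 23.88, 11.69]
64 [36.12, 23.22, 11.33]
lines 14.22 [array([677.78852688, 181.69000363,  45.        ]), array([679.25220104, 182.4231046 ,  62.        ])]
[[212.39999389648438, 212.3000030517578, 212.39999389648438, 212.6999969482422, 212.10000610351562, 212.6999969482422, 213.10000610351562], [212.5, 212.10000610351562, 212.8000030517578, 212.6999969482422, 213.1999969482422, 213.89999389648438, 212.6999969482422]] [np.float64(62.9), np.float64(61.9)]
[[126.9000015258789, 126.9000015258789, 125.69999694824219, 125.19999694824219, 125.5999984741211, 126.5, 126.4000015258789], [127.4000015258789, 126.0, 126.19999694824219, 126.0, 125.5, 126.69999694824219, 126.0999984741211]] [np.float64(62.8), np.float64(61.8)]
[[127.9000015258789, 127.0, 127.4000015258789, 126.69999694824219, 126.0999984741211, 126.30000305175781, 126.5999984741211], [127.30000305175781, 125.5, 126.19999694824219, 125.4000015258789, 126.5999984741211, 127.19999694824219, 126.5999984741211]] [np.float64(62.5), np.float64(61.9)]
tip x end 52 -0.7095608564695455 -1.6204482197007224
tip x end 58 1.111317948083625 -0.5043449743270443
tip x end 64 2.932196752636796 0.6117582710466337
```

The lines measure 14.2 mm in the picture, so its scale is good. The gap is about 12 mm with the tips at the cross line, so I'll open slightly to reach 14.

Emit:
{"method": "play_rows", "body": {
  "dp": [
    [0, 0, 0],
    [0, 0, 0],
    [0, 0, 0],
    [0, 0, 0],
    [0, 0, 0],
    [0, 0, 0],
    [0, 0, 0],
    [0, 0, 0]
  ],
  "turn": [
    [0, 0, 0],
    [0, 0, 0],
    [0, 0, 0],
    [0, 0, 0],
    [0, 0, 0],
    [0, 0, 0],
    [0, 0, 0],
    [0, 0, 0]
  ],
  "claw": 0.278
}}

```text
t: 16.5
eef_pos: [637.3, 168.8, 39.3]
tool_rot: [-3.134, -0.207, -0.003]
contact_force: [1.0, -1.1, 5.5]
width: 23.9
grasp_force: 7.4
```

```bash
python3 -c "
from h import *
c=snap('wrist','w8')
cv2.imwrite('pics/w8c.png',cv2.resize(c['color'][130:250,200:350],(750,600),interpolation=cv2.INTER_CUBIC))
to(635.7,168.5,38,7.9)"
```

```text
t 16.55 pos [637.3 168.7  39.3] yawx 7.6 q [0.22 0.41 1.8  0.   0.94 1.66] w 23.5 F [ 1.  -0.3  5.1]
dp [-0.16  0.    0.13] turn [-0.  -0.1 -0.3]
```

View pics/w8c.png

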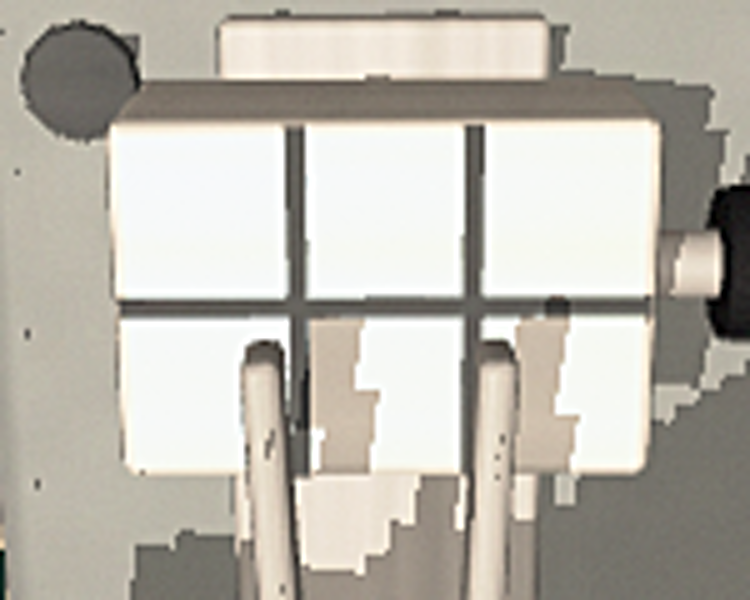

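The tip centres are now at crop columns 263 and 497, 16.8 mm apart. Less the 3 mm blade thickness, the gap is about 13.8 mm. I'll hold it.

Emit:
{"method": "play_rows", "body": {
  "dp": [
    [0, 0, 0],
    [0, 0, 0],
    [0, 0, 0],
    [0, 0, 0],
    [0, 0, 0],
    [0, 0, 0],
    [0, 0, 0],
    [0, 0, 0]
  ],
  "turn": [
    [0, 0, 0],
    [0, 0, 0],
    [0, 0, 0],
    [0, 0, 0],
    [0, 0, 0],
    [0, 0, 0],
    [0, 0, 0],
    [0, 0, 0]
  ]
}}

```text
t: 17.55
eef_pos: [637.3, 168.7, 39.3]
tool_rot: [-3.134, -0.207, -0.003]
contact_force: [1.7, -0.4, 6.4]
width: 23.7
grasp_force: 7.4
```

Emit:
{"method": "play_rows", "body": {
  "dp": [
    [0, 0, 0],
    [0, 0, 0],
    [0, 0, 0],
    [0, 0, 0],
    [0, 0, 0],
    [0, 0, 0],
    [0, 0, 0],
    [0, 0, 0]
  ],
  "turn": [
    [0, 0, 0],
    [0, 0, 0],
    [0, 0, 0],
    [0, 0, 0],
    [0, 0, 0],
    [0, 0, 0],
    [0, 0, 0],
    [0, 0, 0]
  ]
}}

```text
t: 18.55
eef_pos: [637.3, 168.7, 39.3]
tool_rot: [-3.134, -0.207, -0.003]
contact_force: [1.0, -0.2, 6.1]
width: 23.8
grasp_force: 7.4
```

Emit:
{"method": "play_rows", "body": {
  "dp": [
    [0, 0, 0],
    [0, 0, 0],
    [0, 0, 0],
    [0, 0, 0],
    [0, 0, 0],
    [0, 0, 0],
    [0, 0, 0],
    [0, 0, 0]
  ],
  "turn": [
    [0, 0, 0],
    [0, 0, 0],
    [0, 0, 0],
    [0, 0, 0],
    [0, 0, 0],
    [0, 0, 0],
    [0, 0, 0],
    [0, 0, 0]
  ]
}}

```text
t: 19.55
eef_pos: [637.3, 168.7, 39.3]
tool_rot: [-3.134, -0.207, -0.003]
contact_force: [1.9, -0.2, 6.0]
width: 23.5
grasp_force: 7.4
```

```bash
python3 -c "
from h import *
print(r.finish_job())"
```

```text
the job is handed in; nothing more can be done
None
```

I handed the job in still holding the tweezers: by my camera measurements the tips are within about 1 mm of the cross line and the gap is about 14 mm, held steady for 3 s; no verdict came back.

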